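# Seat the grinding cup on its drive and hold the grinder on its third speed

## Task

Grind what is in the closed steel cup: set the cup upright in the round collar of the grinder and turn it until you feel its square socket drop over the square drive and it stands fully down. Then let go of the cup, work the spring-return speed lever clockwise past the first and second clicks to the third, and keep it there: the lever springs back to off if released, so finish while still holding it on the third step, with the cup still fully home. Leave the pepper mill, the spice jar and the measuring cup where they are.

Things in the scene. Friction and masses are not known exactly. Their poses are not given: they have to be found in the camera images.
- cup_mid (a point): Centre, half-way up, of the loose closed steel cup with a low black lid: round, 62 mm in diameter (lid 64), 84 mm high, 0.34 to 0.53 kg; z up, the underside 42 mm below. Its foot has a centred square socket, 25.5 mm wide, 10 mm deep, flats along x and y here. Stands on the worktop left of the grinder. Grip it round the body from above, fingertips at least 20 mm above its underside.
- grinder: Low motor base with black sides and a steel top plate, fixed in place: 126 (x) x 256 (y) x 80 mm high; origin in the middle of its underside. The cup's seat is at its +y end, the speed lever at its -y end.
- seat (a point): Middle of the seat on the top plate, 80 mm above the worktop; axes as the grinder's, z up. The middle of the cup's underside belongs here: fully home, cup_mid is 42 mm above this point. In the middle stands the motor's square drive, 22 mm wide, 9 mm high, stiff to turn, stopped at an unreported angle, up to 45 degrees either way from these axes.
- collar_mouth (a point): Middle of the mouth of the steel collar round the seat, 16 mm above the top plate: 64.4 mm inside below, flared to 71 mm inside and 77 mm outside at the mouth. Unless socket and drive match within about 10 degrees, the cup rides 9 mm high on the drive inside the collar; turned while pressed lightly (a few newtons), it drops home where the flats match, at any quarter turn.
- lever_axis (a point): Fixed point on the vertical turning axis of the speed lever, at the height of lever_grip (116 mm above the worktop), 112 mm from the seat along the grinder's -y; axes as the grinder's.
- lever_grip (a point): Middle of the lever's paddle, where to pinch or push it; moves with the lever, 45 mm from lever_axis. The paddle is an upright grey bar 12 mm thick, reaching 60 mm out from the axis, its top 13 mm above this point. The round hub under it is 55 mm in diameter, its top 5 mm below this point; the top plate lies 36 mm below this point.
- speed_lever (a joint): Angle of the spring-return speed lever, rad, growing clockwise seen from above: 0 off; clicks at 0.42, 0.84 and 1.26 (third), end stop 1.34. At 0 the paddle points 54 degrees clockwise of the grinder's +x; it swings through -y toward -x (the robot's side). Let go, it returns to 0. About 4 N at the paddle holds it on a step; up to 7 N takes it over a click.
- pepper_mill: Bystander: dark wooden pepper mill, 58 mm in diameter, 170 mm high; origin at its underside.
- spice_jar: Bystander: glass spice jar with a dark cap, 41 mm in diameter, 105 mm high; origin at its underside.
- measure: Bystander: small steel measuring cup with a flat handle, 111 x 56 mm, 30 mm high; origin at its underside.
There are look-alikes about, which are no part of the job. What is shaped like the part that bears cup_mid but purple is not meant.

How it is judged:
By the outcome, as a careful person would: the job done as asked, in the order asked, and still so for the second after the job is handed in, while the arm keeps its last pose, push and grip.
It also fails if it takes over 58 s, if anything falls off the work surface, if the arm or the gripper's body presses on something with over 40 N, if the wrist force passes 120 N, or if a joint passes its speed limit or range.

## Robot

A 6-joint arm with a two-finger parallel gripper is mounted at the origin on a cart in front of the work surface, level with it; the furniture and walls round the work are solid. World frame = base frame: x ahead of the robot, y to its left, z up, the work surface at z = 0. Lengths are in mm, angles in degrees, forces in N, time in s.
With the tool pointing down it reaches from about 400 to 925 mm from the base axis. Payload 3.4 kg.
Tool frame: the origin (TCP) lies on the centre line of the jaws, within the pads' length; the fingertips stand ahead of it and the grasp point (between the pads) lies 11 mm behind it (robot.tips_ahead is the z of the fingertips in the tool frame, in mm); z points along the fingers, y is the line along which they close (so a half turn about z gives the same grasp; the last joint's range is limited). The gripper opens to 85 mm and grips with 20 to 120 N. Pads are 22 mm wide; open, the fingers measure 114 mm over their backs; the gripper's body (76 mm by 85 mm) begins 54 mm behind the grasp point. The pads swing forward as they close: fully open they stand 13 mm farther back than shut.
Start: joints at [68.784, 17.578, 86.31, -0, 76.112, -4.211], TCP at [168.189, 549.858, 208.805] pointing down, gripper open.
Joint ranges: [-179.03, 179.03], [-60, 130.46], [8.19, 133.38], [-81.62, 261.62], [5.75, 156.47], [-153.77, 153.77]. Speed limits (degrees/s): [147.25, 147.25, 180, 180, 180, 180].

## Interface

Orientations are given as [roll, pitch, yaw] about the fixed x, y, z axes, in that order (R = Rz(yaw) Ry(pitch) Rx(roll)).
In Python, from workcell import robot gives the robot as it stands. The module is installed in compiled form; this text tells all that it offers.
- The arm moves only by the tool arm_command, never from a script. Its argument "series" is a list of rows, each a list of 3 entries, a list of its own where there are three numbers: the shift along the tool's x, y, z in units of 25 mm (1.0 is 25 mm), then the turn, a rotation vector about the tool's x, y, z in units of 8 degrees (1.0 is 8 degrees), then the gripper command: -1 is fully open, 1 is shut, values between are in proportion. A call has 1 to 10 rows; each row is the pose to reach, as a shift and turn from the pose commanded when the call began, along the tool's axes at that moment; what a row does not reach only later rows make up. A row lasts 1/10 s, in which the tool goes at most 50 mm and 8.59 degrees, less where a joint would pass 70% of its speed; a pose out of reach is approached as far as the arm can. A call with a gripper value outside its range is refused whole. The fingers move at their own pace and stop on an object; "squeeze" is the grip in N (left out, the last holds). Time passes only in rows, so rows that repeat a pose let the fingers close. It gives the time, the measured TCP pose, the force, the opening and the grip force at its end, in the units of the state.
- robot.get_obs(): the state, without advancing time (a new reading comes with each control period).
- robot.camera(name): name is "side" or "top" or "wrist"; returns a dict with "img" (420x560x3 uint8, red, green, blue), "z_map" (420x560 float32, mm along the optical axis (not along the pixel's ray), 0 where there is no reading), "vfov" (degrees; the focal length in pixels is half the picture's height over the tangent of half this angle, whatever the lens; pixels are square), "cx", "cy" (the principal point, pixels), "cam_to_world" (4x4, takes a point from camera to world coordinates). Camera axes: x right, y down, z forward; pixel columns grow to the right and rows downward; lengths in mm; the calibration is good to about 2 mm. A picture is of the moment at which its call begins.
- robot.sign_off(): hands the job in; it is judged then, once.
The state is a dict: "t": time; "joint_positions": joint angles; "dq": joint speeds; "joint_torque": joint torques, N m; "tcp_pos": TCP position; "orientation": TCP orientation; "contact_force": force on the tool from outside, world axes, zero at the start; "wrist_torque": the same for the moment, N m; "width": finger opening in mm; "gripper_force": force on a finger pad.
Only numpy, scipy, OpenCV 4.12 (cv2) and the standard library are available. Lean on these libraries where they do the work, as an engineer would, in place of code of your own. Each camera call takes 0.05 s, during which the arm holds its last target. There are 200 camera calls.

## Working session

There is one attempt and no reset: what is moved stays moved. The work goes in short steps, Python scripts to look and compute and a tool call to move; the robot and the scene stay as the last step left them, time stands still between calls to the robot, and variables do not carry over. Pictures are saved under pics/ and viewed, at most 10 in all, crops included, and the job is handed in when it is done.

Besides the shell and the picture viewer there is one more tool, called after "Call:" as name([rows], argument=value, ...), one row to a line, values as JSON. arm_command: Moves the arm, as the interface text tells. Its arguments: {"type":"object","properties":{"series":{"type":"array","items":{"type":"array"}},"squeeze":{"type":"number"}},"required":["series"]}

```bash
mkdir -p pics
cat > h.py <<'E'
import numpy as np, cv2
from workcell import robot
def cam(n):
    c=robot.camera(n); z=c["z_map"]; h,w=z.shape
    f=h/2/np.tan(np.radians(c["vfov"])/2)
    u,v=np.meshgrid(np.arange(w),np.arange(h))
    P=np.stack([(u-c["cx"])/f*z,(v-c["cy"])/f*z,z],-1)
    T=np.array(c["cam_to_world"])
    return c["img"],P@T[:3,:3].T+T[:3,3],z
def save(n,img,s=1.0):
    cv2.imwrite(f"pics/{n}.png",cv2.resize(img[:,:,::-1],None,fx=s,fy=s,interpolation=cv2.INTER_CUBIC))
E
python3 - <<'E'
from h import *
o=robot.get_obs();print(o,robot.tips_ahead)
for n in("top","side"):
    im,W,z=cam(n);np.savez(n,im=im,W=W,z=z);save(n,im,1.4)
E
```

```text
{'t': 0.0, 'joint_positions': array([ 6.87826021e+01,  1.76235024e+01,  8.63833407e+01,  1.08897415e-03,
        7.61117844e+01, -4.21196766e+00]), 'dq': array([-0.00304172,  0.02547893, -0.00524497,  0.05179175, -0.06243576,
       -0.03607171]), 'joint_torque': array([ 1.00390120e-03, -4.57564652e+01, -2.51917487e+01, -2.18610267e-04,
        1.36139194e-02,  1.34708500e-05]), 'tcp_pos': array([167.9191805 , 549.15629588, 207.87229641]), 'orientation': array([-1.79881770e+02, -9.76651268e-03,  1.62994297e+02]), 'contact_force': array([ 0.48864349,  0.15266783, -0.56074561]), 'wrist_torque': array([-0.03619719, -0.00794571, -0.02485635]), 'gripper_force': 0.0, 'width': 85.67555401419997} 8.0
```

View pics/top.png

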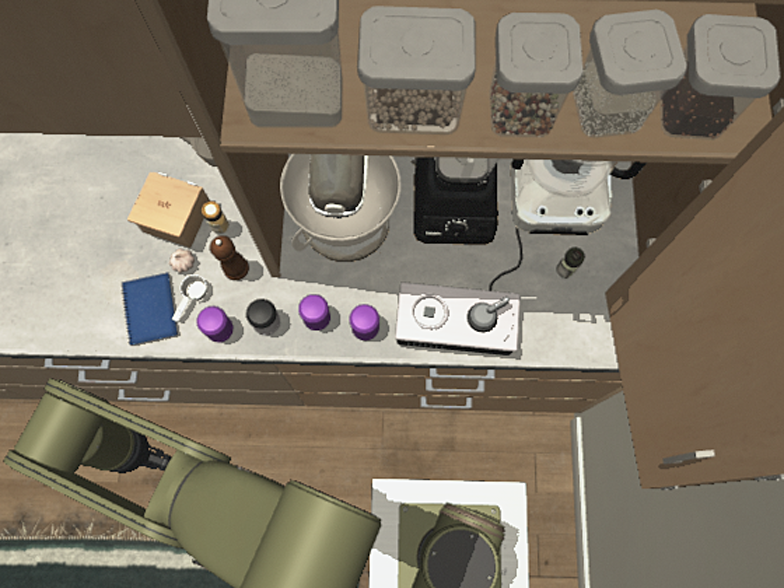

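View pics/side.png

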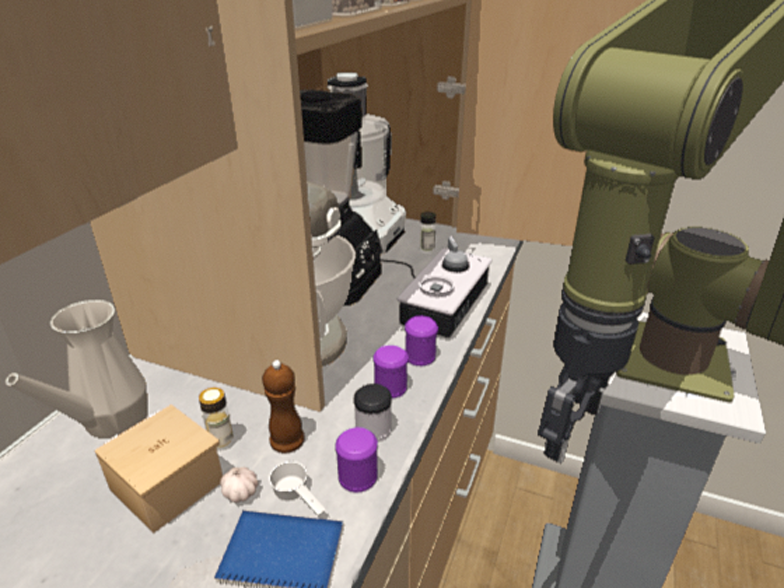

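The top view shows the steel cup with its black lid at (263,314) and purple look-alikes at (215,322), (314,310) and (364,320). The side view shows the same cup at (372,410). Only this one is steel with a black lid, so it is the target. The grinder is at about (460,318), with the collar at (431,312) and the lever hub at (482,318).

Run:
```python
from h import *
d=np.load("top.npz");im,W,z=d["im"],d["W"],d["z"]
s=np.load("side.npz")
save("crop",np.hstack([cv2.resize(im[185:260,130:280],(400,200)),cv2.resize(im[190:260,275:385],(400,254))[:200]]),1)
def P(u,v): return W[int(v/1.4),int(u/1.4)].round(0)
for p in [(263,308),(215,316),(314,304),(364,315),(431,312),(482,318),(500,308),(430,160),(430,140),(280,260),(620,330),(615,290),(330,210),(460,235),(230,260)]: print(p,P(*p))
# lid circle fits: pixels at height 78..90 near the cup
def circ(m):
    q=W[m][:,:2].astype(np.float32); (c,r)=cv2.minEnclosingCircle(q); return len(q),c,r,np.median(W[m][:,2])
for u,v in [(263,308),(215,316),(314,304),(364,315)]:
    c=P(u,v); m=(abs(W[...,2]-84)<8)&(np.hypot(W[...,0]-c[0],W[...,1]-c[1])<50)
    print("cup",circ(m))
for n,D in(("top",W),("side",s["W"])):
    c=P(460,340)
    m=(abs(D[...,2]-80)<5)&(np.hypot(D[...,0]-c[0],D[...,1]-c[1])<170)&(D[...,1]<P(385,320)[1])
    q=D[m][:,:2].astype(np.float32); print(n,"plate",len(q),cv2.minAreaRect(q),np.median(D[m][:,2]))
    b=P(431,312); m=(abs(D[...,2]-95)<5)&(np.hypot(D[...,0]-b[0],D[...,1]-b[1])<60)
    q=D[m][:,:2].astype(np.float32); print("collar",len(q),cv2.minEnclosingCircle(q))
    b=P(482,318); m=(D[...,2]>107)&(D[...,2]<113)&(np.hypot(D[...,0]-b[0],D[...,1]-b[1])<80)
    q=D[m][:,:2].astype(np.float32); print("hub",len(q),cv2.minEnclosingCircle(q),q.mean(0))
    m=(D[...,2]>120)&(D[...,2]<135)&(np.hypot(D[...,0]-b[0],D[...,1]-b[1])<90)
    q=D[m][:,:2].astype(np.float32); print("paddle",len(q),cv2.minAreaRect(q))
```

```text
(263, 308) [484. 399.  86.]
(215, 316) [466. 497.  87.]
(314, 304) [497. 291.  83.]
(364, 315) [474. 184.  86.]
(431, 312) [485.  47.  94.]
(482, 318) [467. -59. 111.]
(500, 308) [ 498. -101.   82.]
(430, 160) [798.  53. 165.]
(430, 140) [598.  75. 609.]
(280, 260) [623. 382.   3.]
(620, 330) [ 458. -349.   83.]
(615, 290) [ 538. -340.  101.]
(330, 210) [618. 248. 298.]
(460, 235) [658. -15.  95.]
(230, 260) [583. 471. 110.]
cup (308, (476.9022216796875, 404.0060729980469), 31.683658599853516, np.float64(82.08282992009026))
cup (303, (458.0041198730469, 504.9945983886719), 31.9104061126709, np.float64(81.85992677471086))
cup (296, (490.07257080078125, 293.20245361328125), 31.734121322631836, np.float64(81.36498280526666))
cup (309, (469.9619445800781, 185.63357543945312), 31.642637252807617, np.float64(81.70519263153574))
top plate 2547 ((480.81390380859375, -11.934555053710938), (255.6625518798828, 127.07182312011719), 85.56924438476562) 79.80040745211659
collar 143 ((487.11968994140625, 49.90200424194336), 38.510528564453125)
hub 134 ((480.8276672363281, -73.83185577392578), 37.32267761230469) [476.47775  -61.218357]
paddle 73 ((494.95306396484375, -90.39288330078125), (13.028266906738281, 52.370582580566406), 31.363447189331055)
side plate 1258 ((482.2999267578125, -10.446731567382812), (258.692626953125, 126.68291473388672), 85.74515533447266) 80.24098790601067
collar 125 ((489.1373596191406, 49.539329528808594), 40.18456268310547)
hub 81 ((485.2579345703125, -70.75154113769531), 38.8156623840332) [477.86603  -58.656033]
paddle 42 ((495.5163879394531, -87.96114349365234), (11.62157154083252, 49.81154251098633), 30.163047790527344)
```

View pics/crop.png

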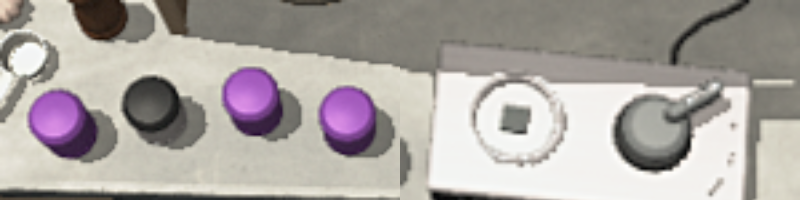

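The crop shows a single black-lidded cup at crop (151,103), between purple cups at (62,128), (251,100) and (347,115). It is steel-bodied in the side view, so it is the right one. The collar with its drive is at (516,120) and the lever hub is at (653,131). I'll move above the cup with the jaws closing along x.

Call:
arm_command([
  [[-13.53,-1.97,2.35],[0,0,9.125],-1],
  [[-13.53,-1.97,2.35],[0,0,9.125],-1],
  [[-13.53,-1.97,2.35],[0,0,9.125],-1],
  [[-13.53,-1.97,2.35],[0,0,9.125],-1],
  [[-13.53,-1.97,2.35],[0,0,9.125],-1],
  [[-13.53,-1.97,2.35],[0,0,9.125],-1],
  [[-13.53,-1.97,2.35],[0,0,9.125],-1],
  [[-13.53,-1.97,2.35],[0,0,9.125],-1],
  [[-13.53,-1.97,2.35],[0,0,9.125],-1],
  [[-13.53,-1.97,2.35],[0,0,9.125],-1],
])

```text
t: 1.1
tcp_pos: [477.4, 403.0, 149.2]
orientation: [-179.9, 0.1, 89.9]
contact_force: [1.0, 1.1, -0.0]
width: 85.2
gripper_force: 0.0
```

Run:
```python
from h import *
o=robot.get_obs();print(o["t"],o["tcp_pos"],o["orientation"],o["joint_positions"],o["contact_force"])
im,W,z=cam("wrist");save("w1",im)
m=(abs(W[...,2]-84)<6)&(np.hypot(W[...,0]-477,W[...,1]-404)<45)
q=W[m][:,:2].astype(np.float32);print(len(q),cv2.minEnclosingCircle(q),cv2.fitEllipse(cv2.convexHull(q)) if len(q)>5 else 0,np.median(W[m][:,2]))
```

```text
1.1 [477.43239004 403.01500096 149.1828057 ] [-1.79920594e+02  5.42041153e-02  8.99129881e+01] [3.62936714e+01 2.42550606e+01 8.47235385e+01 3.65666525e-03
 7.11174810e+01 3.63795346e+01] [ 1.01363275  1.13322552 -0.03997879]
3729 ((480.0986022949219, 405.0522766113281), 28.886629104614258) ((479.8873291015625, 405.1084289550781), (56.53347396850586, 57.02537155151367), 163.5117645263672) 81.73312461453219
```

View pics/w1.png

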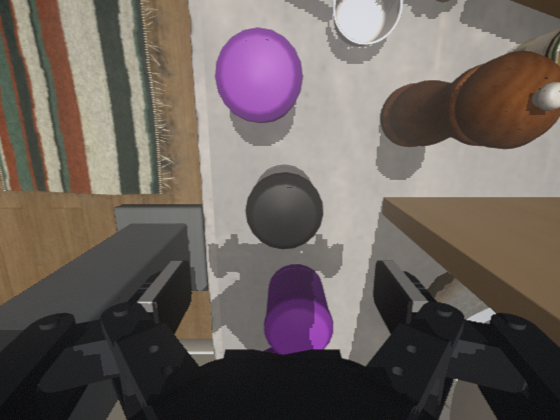

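The lid is centred at (284,210) between the open jaws, and nothing stands in the way of the fingers. I'll descend and grip.

Call:
arm_command([
  [[0.08,0.06,1.5],[0,0,0],-1],
  [[0.08,0.06,3.0],[0,0,0],-1],
  [[0.08,0.06,4.0],[0,0,0],-1],
  [[0.08,0.06,4.68],[0,0,0],-1],
  [[0.08,0.06,4.68],[0,0,0],-1],
  [[0.08,0.06,4.68],[0,0,0],1],
  [[0.08,0.06,4.68],[0,0,0],1],
  [[0.08,0.06,4.68],[0,0,0],1],
  [[0.08,0.06,4.68],[0,0,0],1],
  [[0.08,0.06,4.68],[0,0,0],1],
], squeeze=60)

```text
t: 2.15
tcp_pos: [479.4, 406.9, 35.0]
orientation: [179.9, -0.1, 90.0]
contact_force: [-2.1, 0.0, 6.2]
width: 61.3
gripper_force: 66.4
```

Call:
arm_command([
  [[0,0,-0.3],[0,0,0],1],
  [[0,0,-1.2],[0,0,0],1],
  [[0,0,-2.6],[0,0,0],1],
  [[0,0,-4.0],[0,0,0],1],
  [[0,0,-5.3],[0,0,0],1],
  [[0,0,-5.3],[0,0,0],1],
  [[0,0,-5.3],[0,0,0],1],
])

```text
t: 2.85
tcp_pos: [478.9, 405.7, 166.0]
orientation: [179.9, -0.0, 90.0]
contact_force: [-0.2, -0.9, -4.1]
width: 61.4
gripper_force: 66.6
```

Run:
```python
from h import *
for i in range(3):
    o=robot.get_obs();print(o["tcp_pos"],o["contact_force"],o["width"],o["gripper_force"])
    im,W,z=cam(("wrist","top","side")[i])
    p=o["tcp_pos"]
    m=(abs(W[...,2]-p[2]-52)<9)&(np.hypot(W[...,0]-p[0],W[...,1]-p[1])<40)
    q=W[m][:,:2].astype(np.float32)
    if len(q)>10: print(len(q),cv2.minEnclosingCircle(q),np.median(W[m][:,2]),np.percentile(W[m][:,2],[5,95]))
    # drive square
    if i<2: 
        save(f"a{i}",im)
```

```text
[478.86995504 405.70213706 165.99675705] [-0.22239564 -0.85404452 -4.06365794] 61.424925018532065 66.55133099178784
13117 ((478.28692626953125, 414.6097412109375), 38.69305419921875) 212.82443225217645 [210.09005388 221.24358391]
[477.86132334 404.99109885 164.46006669] [-0.28782271  0.56740174 -3.58934654] 61.14678180001716 66.54942884633783
46 ((488.0029602050781, 393.9063415527344), 15.515236854553223) 212.1712301768149 [207.96423881 217.63090105]
[477.38853439 404.6634877  163.5875363 ] [-0.4528777  -0.02441874 -3.06430593] 61.255922203950504 66.55025260231923
420 ((477.1767883300781, 412.30938720703125), 38.0009765625) 211.5737006204846 [207.55645751 220.27087762]
```

Call:
arm_command([
  [[-0.6,0.02,0],[0,0,0],1],
  [[-2.0,0.06,0],[0,0,0],1],
  [[-3.7,0.1,0],[0,0,0],1],
  [[-5.5,0.16,0],[0,0,0],1],
  [[-7.3,0.21,0],[0,0,0],1],
  [[-9.1,0.27,0],[0,0,0],1],
  [[-10.9,0.32,0],[0,0,0],1],
  [[-12.6,0.37,0],[0,0,0],1],
  [[-13.7,0.4,0],[0,0,0],1],
  [[-14.19,0.42,0],[0,0,0],1],
])

```text
t: 4.0
tcp_pos: [487.7, 47.8, 164.6]
orientation: [-179.8, 0.1, 89.8]
contact_force: [-0.7, 0.7, -2.7]
width: 61.1
gripper_force: 66.5
```

Run:
```python
from h import *
import time
for n in ("top","side","wrist","side"):
    o=robot.get_obs();print(n,o["t"],o["tcp_pos"].round(1),o["contact_force"].round(1),o["width"])
    im,W,z=cam(n)
    for lo,hi,nm,rr in((91,100,"collar",60),(100,225,"cup",45)):
        m=(W[...,2]>lo)&(W[...,2]<hi)&(np.hypot(W[...,0]-488,W[...,1]-50)<rr)
        q=W[m][:,:2].astype(np.float32)
        if len(q)>10: print(nm,len(q),cv2.minEnclosingCircle(q),q.min(0),q.max(0))
save("w2",im); d=np.load("top.npz")["im"][195:250,280:375]
im2=np.vstack([cv2.resize(im,(700,525))])
im,W,z=cam("wrist"); np.savez("w",im=im,W=W)
a=cv2.resize(im2,(560,420)); b=cv2.resize(im,(240,180)); c=cv2.resize(d,(240,139))
k=np.zeros((420,800,3),np.uint8);k[:,:560]=a;k[:180,560:]=b;k[200:339,560:]=c
save("m1",k)
```

```text
top 4.0 [487.7  47.8 164.6] [-0.7  0.7 -2.7] 61.07152191182152
cup 70 ((477.8241882324219, 41.53218460083008), 30.87101173400879) [461.88873  14.19942] [492.9179  69.4694]
side 4.05 [488.1  47.3 164.7] [ 0.4 -2.3 -2.9] 61.23498578336003
collar 108 ((489.6719970703125, 51.04246139526367), 41.11175537109375) [449.74683   11.700234] [526.76886  87.39346]
cup 782 ((487.8858642578125, 48.370574951171875), 44.25233840942383) [443.99493   20.615183] [531.7768   80.72781]
wrist 4.1 [488.4  49.3 164.9] [ 0.5 -0.4 -3.3] 61.36025707694505
collar 992 ((488.0081481933594, 50.21784591674805), 37.92182159423828) [450.36884  42.36067] [525.6202   87.91449]
cup 18871 ((488.55548095703125, 56.38299560546875), 43.93302536010742) [444.6227    19.824812] [532.4882   79.82767]
side 4.15 [488.6  50.7 165. ] [-0.2  0.1 -3.5] 61.413980449901906
collar 107 ((487.47259521484375, 48.145137786865234), 39.875823974609375) [450.36725    8.454905] [525.4403  87.2866]
cup 780 ((487.34051513671875, 53.588768005371094), 43.763370513916016) [443.6034    22.269535] [531.07764   82.436066]
```

View pics/m1.png

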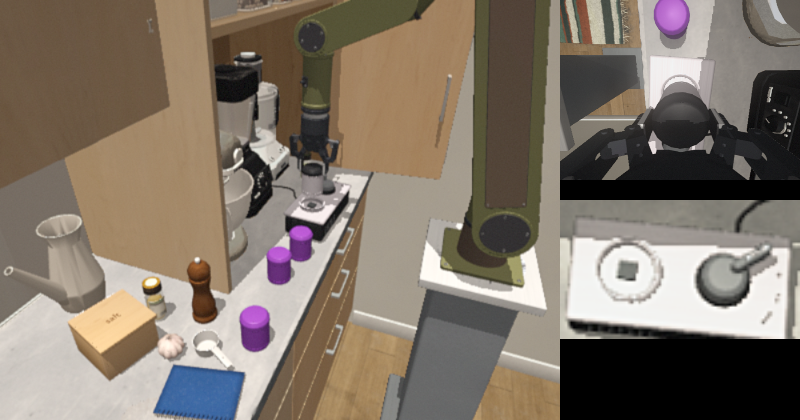

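The picture shows the cup hanging over the collar: cup at (312,180) and collar at (312,205) in the side view. The collar fit from the wrist camera gives (488.0,50.2), which matches the TCP. I'll lower slowly.

Call:
arm_command([
  [[0,0,0.6],[0,0,0],1],
  [[0,0,1.1],[0,0,0],1],
  [[0,0,1.3],[0,0,0],1],
  [[0,0,1.4],[0,0,0],1],
  [[0,0,1.5],[0,0,0],1],
  [[0,0,1.56],[0,0,0],1],
  [[0,0,1.6],[0,0,0],1],
  [[0,0,1.6],[0,0,0],1],
])

```text
t: 5.05
tcp_pos: [489.5, 51.2, 126.0]
orientation: [180.0, -0.0, 90.0]
contact_force: [-0.2, 0.9, -1.4]
width: 61.3
gripper_force: 66.7
```

Call:
arm_command([
  [[0,0,0.06],[0,0,0],1],
  [[0,0,0.12],[0,0,0],1],
  [[0,0,0.16],[0,0,0],1],
  [[0,0,0.16],[0,0,0],1],
])

```text
t: 5.45
tcp_pos: [488.6, 51.0, 121.2]
orientation: [-179.9, -0.0, 90.0]
contact_force: [-1.2, 0.9, -2.4]
width: 61.6
gripper_force: 66.7
```

Run:
```python
from h import *
o=robot.get_obs();print(o["tcp_pos"],o["contact_force"],o["wrist_torque"],o["joint_positions"])
```

```text
[488.59712219  51.0327476  121.1680695 ] [-1.17446732  0.8635605  -2.43415036] [0.10394358 0.31481252 0.01359238] [1.03348567e+00 1.61072907e+01 1.03071970e+02 1.95602098e-03
 6.08815664e+01 1.04571586e+00]
```

Call:
arm_command([
  [[0,0,0.06],[0,0,0],1],
  [[0,0,0.1],[0,0,0],1],
  [[0,0,0.12],[0,0,0],1],
  [[0,0,0.12],[0,0,0],1],
])

```text
t: 5.85
tcp_pos: [488.6, 51.0, 118.1]
orientation: [-179.9, 0.0, 90.0]
contact_force: [-2.9, 0.2, -3.6]
width: 61.3
gripper_force: 66.6
```

Call:
arm_command([
  [[0,0,0.06],[0,0,0],1],
  [[0,0,0.1],[0,0,0],1],
  [[0,0,0.14],[0,0,0],1],
  [[0,0,0.14],[0,0,0],1],
])

```text
t: 6.25
tcp_pos: [488.7, 51.2, 115.2]
orientation: [-180.0, -0.0, 90.0]
contact_force: [-4.8, 1.4, 1.3]
width: 61.2
gripper_force: 67.0
```

Call:
arm_command([
  [[0,0,0.06],[0,0,0],1],
  [[0,0,0.1],[0,0,0],1],
  [[0,0,0.1],[0,0,0],1],
])

```text
t: 6.55
tcp_pos: [488.7, 51.5, 114.9]
orientation: [180.0, -0.0, 90.0]
contact_force: [-10.5, 1.8, 19.3]
width: 61.4
gripper_force: 68.7
```

Run:
```python
from h import *
o=robot.get_obs();print(o["tcp_pos"],o["contact_force"],o["wrist_torque"])
for n in("wrist","side"):
    im,W,z=cam(n)
    m=(W[...,2]>140)&(W[...,2]<200)&(np.hypot(W[...,0]-488,W[...,1]-50)<25)
    h,e=np.histogram(W[m][:,2],bins=np.arange(150,190,2));print(n,list(zip(e[:-1],h)))
    if n=="wrist":
      m=(W[...,2]>75)&(W[...,2]<85)&(abs(W[...,0]-488)<50)&(W[...,1]>60); print(np.median(W[m][:,2]), m.sum())
```

```text
[488.6650048   51.46977774 114.9343049 ] [-10.54864236   1.84042679  19.26584308] [ 0.26411304  1.87199482 -0.08530194]
wrist [(np.int64(150), np.int64(0)), (np.int64(152), np.int64(0)), (np.int64(154), np.int64(0)), (np.int64(156), np.int64(0)), (np.int64(158), np.int64(85)), (np.int64(160), np.int64(4284)), (np.int64(162), np.int64(4933)), (np.int64(164), np.int64(87)), (np.int64(166), np.int64(0)), (np.int64(168), np.int64(0)), (np.int64(170), np.int64(0)), (np.int64(172), np.int64(0)), (np.int64(174), np.int64(0)), (np.int64(176), np.int64(0)), (np.int64(178), np.int64(0)), (np.int64(180), np.int64(0)), (np.int64(182), np.int64(0)), (np.int64(184), np.int64(0)), (np.int64(186), np.int64(0))]
79.25089746426545 15735
side [(np.int64(150), np.int64(0)), (np.int64(152), np.int64(1)), (np.int64(154), np.int64(0)), (np.int64(156), np.int64(1)), (np.int64(158), np.int64(3)), (np.int64(160), np.int64(10)), (np.int64(162), np.int64(62)), (np.int64(164), np.int64(39)), (np.int64(166), np.int64(4)), (np.int64(168), np.int64(0)), (np.int64(170), np.int64(0)), (np.int64(172), np.int64(0)), (np.int64(174), np.int64(0)), (np.int64(176), np.int64(0)), (np.int64(178), np.int64(0)), (np.int64(180), np.int64(0)), (np.int64(182), np.int64(0)), (np.int64(184), np.int64(0)), (np.int64(186), np.int64(0))]
```

Lid-top readings are 162 mm now and 81.7 mm on the worktop. The cup went down 80 mm onto the plate with no ride-up, and pushing further met a firm 20 N stop. So the socket is home at this angle. I'll ease off the press, let go and rise.

Call:
arm_command([
  [[0,-0.02,-0.08],[0,0,0],1],
  [[0,-0.02,-0.08],[0,0,0],1],
  [[0,-0.02,-0.08],[0,0,0],-1],
  [[0,-0.02,-0.08],[0,0,0],-1],
  [[0,-0.02,-0.08],[0,0,0],-1],
  [[0,-0.02,-0.08],[0,0,0],-1],
  [[0,-0.02,-1.0],[0,0,0],-1],
  [[0,-0.02,-2.5],[0,0,0],-1],
  [[0,-0.02,-4.0],[0,0,0],-1],
  [[0,-0.02,-4.0],[0,0,0],-1],
])

```text
t: 7.65
tcp_pos: [493.3, 51.1, 217.8]
orientation: [179.3, -0.0, 90.0]
contact_force: [1.4, 0.3, -0.4]
width: 85.3
gripper_force: 0.0
```

Run:
```python
from h import *
o=robot.get_obs();print(o["t"],o["tcp_pos"],o["contact_force"],o["width"])
for n in("wrist","side"):
    im,W,z=cam(n)
    m=(W[...,2]>150)&(W[...,2]<180)&(np.hypot(W[...,0]-488,W[...,1]-50)<36)
    q=W[m]; A=np.c_[q[:,:2]-[488,50],np.ones(len(q))]
    print(n,np.median(q[:,2]),cv2.minEnclosingCircle(q[:,:2].astype(np.float32)),np.linalg.lstsq(A,q[:,2],rcond=None)[0])
    if n=="wrist": save("w3",im)
    m=(W[...,2]>121)&(W[...,2]<135)&(np.hypot(W[...,0]-478,W[...,1]+62)<90)
    q=W[m][:,:2].astype(np.float32); print("paddle",len(q), cv2.minAreaRect(q) if len(q) else 0,np.median(W[m][:,2]))
```

```text
7.65 [493.27211063  51.13161945 217.8164372 ] [ 1.44290597  0.31650204 -0.41128039] 85.30664434972303
wrist 161.35927074702252 ((489.02294921875, 49.859718322753906), 32.10158157348633) [-1.65035911e-03 -5.18313433e-02  1.60541735e+02]
paddle 405 ((494.03643798828125, -83.766845703125), (11.843947410583496, 38.20629119873047), 32.405311584472656) 127.2518699704055
side 161.54195792446512 ((488.124267578125, 51.94229507446289), 31.897737503051758) [ 6.11170635e-02 -1.73538048e-01  1.62043682e+02]
paddle 41 ((496.622314453125, -87.50054931640625), (12.327961921691895, 50.40935134887695), 30.809263229370117) 127.78110080731221
```

View pics/w3.png

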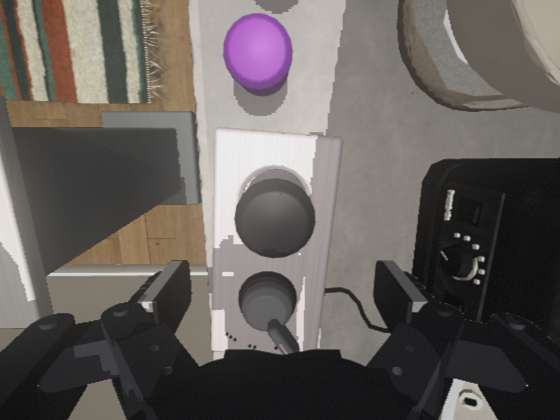

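The picture shows the cup standing level in the collar at (275,217), lid top again at 161.4 mm, so it stays home. The lever hub is at (267,300) and the paddle points to lower right at (283,335). I'll move over the paddle with the jaws turned across it.

Call:
arm_command([
  [[-1.0,0.1,0],[0,0,-0.9],-0.5],
  [[-2.5,0.25,0],[0,0,-1.8],0],
  [[-4.2,0.4,0],[0,0,-2.7],0],
  [[-5.4,0.5,0],[0,0,-3.5],0],
  [[-6.04,0.57,0.8],[0,0,-3.9],0],
  [[-6.04,0.57,1.4],[0,0,-3.9],0],
  [[-6.04,0.57,1.7],[0,0,-3.9],0],
  [[-6.04,0.57,1.7],[0,0,-3.9],0],
  [[-6.04,0.57,1.7],[0,0,-3.9],0],
])

```text
t: 8.65
tcp_pos: [502.7, -99.5, 169.7]
orientation: [-180.0, -0.0, 121.2]
contact_force: [1.0, 0.0, -0.4]
width: 42.5
gripper_force: 0.0
```

Run:
```python
from h import *
o=robot.get_obs();print(o["t"],o["tcp_pos"],o["orientation"],o["contact_force"],o["width"],o["joint_positions"])
im,W,z=cam("wrist");save("w4",im)
m=(W[...,2]>121)&(W[...,2]<135)&(np.hypot(W[...,0]-478,W[...,1]+62)<90)
q=W[m][:,:2].astype(np.float32); print("paddle",len(q), cv2.minAreaRect(q) if len(q) else 0)
m=(W[...,2]>105)&(W[...,2]<114)&(np.hypot(W[...,0]-478,W[...,1]+62)<45)
q=W[m][:,:2].astype(np.float32); print("hub",len(q), cv2.minEnclosingCircle(q) if len(q) else 0)
```

```text
8.65 [502.74304054 -99.4522394  169.66030992] [-1.79961924e+02 -4.91803621e-02  1.21224019e+02] [ 1.04536916  0.04560379 -0.39145718] 42.45465743940661 [-1.59173105e+01  1.46572832e+01  9.68451319e+01  5.95282132e-03
  6.85595350e+01 -4.71435248e+01]
paddle 1624 ((495.25848388671875, -42.117576599121094), (37.080345153808594, 144.6516571044922), 7.147606372833252)
hub 3244 ((479.45489501953125, -61.16990280151367), 25.629735946655273)
```

View pics/w4.png

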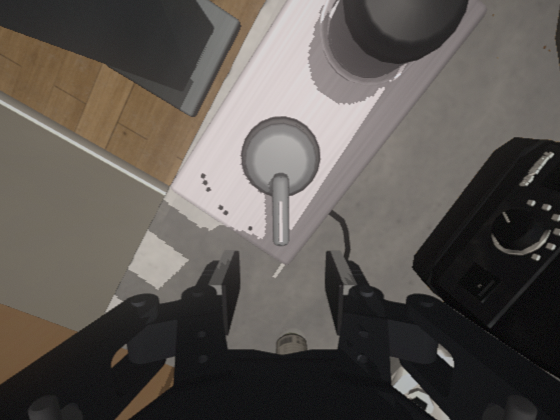

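The paddle at (281,210) lies midway between the jaws and along them, and the hub fit (479.5,-61.2) confirms the axis. I'll descend and pinch.

Call:
arm_command([
  [[0,0,0.8],[0,0,0],0],
  [[0,0,1.6],[0,0,0],0],
  [[0,0,2.2],[0,0,0],0],
  [[0,0,2.44],[0,0,0],0],
  [[0,0,2.44],[0,0,0],1],
  [[0,0,2.44],[0,0,0],1],
  [[0,0,2.44],[0,0,0],1],
  [[0,0,2.44],[0,0,0],1],
  [[0,0,2.44],[0,0,0],1],
], squeeze=40)

```text
t: 9.6
tcp_pos: [503.3, -100.0, 109.6]
orientation: [180.0, 0.0, 121.2]
contact_force: [0.8, 0.6, 0.1]
width: 0.1
gripper_force: 0.0
```

Run:
```python
from h import *
o=robot.get_obs();print(o["tcp_pos"],o["orientation"],o["contact_force"],o["width"],o["wrist_torque"])
# waypoints in current tool frame: axis from camera, psi0=121.2, clockwise lever angle a
ax=np.array([479.5,-61.3]); p0=np.array([502.9,-99.7]); r=p0-ax; psi=np.radians(121.2)
xt=np.array([np.cos(psi),np.sin(psi)]); yt=np.array([np.sin(psi),-np.cos(psi)])
for a in [.1,.21,.32,.42,.53,.63,.74,.84,.94,1.05,1.15,1.22,1.26,1.29,1.32]:
    c,s=np.cos(a),np.sin(a); d=np.array([c*r[0]+s*r[1],-s*r[0]+c*r[1]])-r
    print(a,(np.array([d@xt,d@yt])/25).round(2),round(np.degrees(a)/8,2))
```

```text
[ 503.33285408 -100.02712681  109.62157026] [1.79955356e+02 4.80893925e-02 1.21194727e+02] [0.84939593 0.59265634 0.10998342] 0.12963337540489894 [-0.00202649 -0.08838024  0.03022014]
0.1 [ 0.01 -0.18] 0.72
0.21 [ 0.04 -0.38] 1.5
0.32 [ 0.09 -0.57] 2.29
0.42 [ 0.15 -0.73] 3.01
0.53 [ 0.24 -0.91] 3.8
0.63 [ 0.34 -1.06] 4.51
0.74 [ 0.47 -1.21] 5.3
0.84 [ 0.59 -1.34] 6.02
0.94 [ 0.73 -1.45] 6.73
1.05 [ 0.9  -1.56] 7.52
1.15 [ 1.06 -1.64] 8.24
1.22 [ 1.18 -1.69] 8.74
1.26 [ 1.24 -1.72] 9.02
1.29 [ 1.3  -1.73] 9.24
1.32 [ 1.35 -1.75] 9.45
```

The jaws shut on nothing, with a width of 0.1 mm. I need to look.

Run:
```python
from h import *
k=np.zeros((420,800,3),np.uint8)
im,W,z=cam("wrist");k[:,:560]=im
m=(W[...,2]>121)&(W[...,2]<131)&(np.hypot(W[...,0]-478,W[...,1]+62)<62)
q=W[m][:,:2].astype(np.float32); print("paddle",len(q), cv2.minAreaRect(q))
im,W,z=cam("side");k[:210,560:]=cv2.resize(im[150:255,300:420],(240,210))
m=(W[...,2]>121)&(W[...,2]<131)&(np.hypot(W[...,0]-478,W[...,1]+62)<62)
q=W[m][:,:2].astype(np.float32); print("paddle",len(q), cv2.minAreaRect(q))
im,W,z=cam("top");k[210:,560:]=cv2.resize(im[180:270,280:383],(240,210))
save("m2",k)
```

```text
paddle 1335 ((491.28607177734375, -81.27778625488281), (11.934110641479492, 30.19481658935547), 31.47157859802246)
paddle 32 ((494.44024658203125, -86.70205688476562), (11.79482650756836, 48.06601333618164), 31.280088424682617)
```

View pics/m2.png

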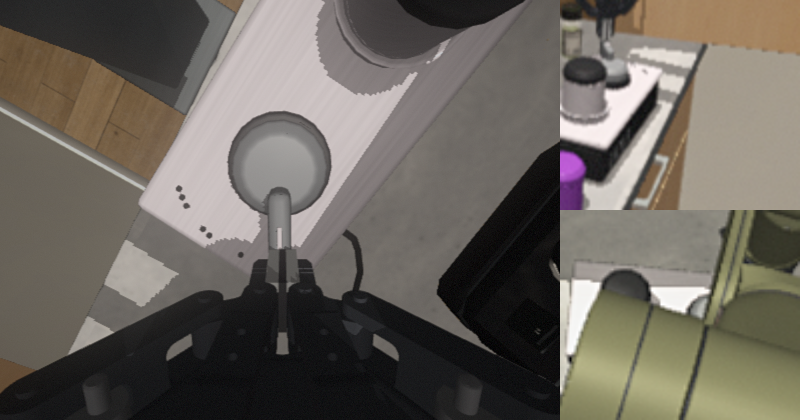

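Run:
```python
from h import *
o=robot.get_obs();print(o["t"],o["tcp_pos"],o["width"],o["gripper_force"])
im,W,z=cam("wrist")
a=np.array([479.5,-61.3]); e=np.array([.52,-.854]); n=np.array([.854,.52])
for v in range(180,360,10):
    print(v,[(int(round((W[v,u,:2]-a)@e)),int(round((W[v,u,:2]-a)@n)),int(W[v,u,2]),int(im[v,u].mean())) for u in (258,266,274,280,284,290,298,306)])
save("w5",cv2.resize(im[220:370,200:360],None,fx=4,fy=4,interpolation=cv2.INTER_CUBIC)[:600])
```

```text
9.75 [503.03297794 -99.95982571 109.26089662] 0.05045811610222729 0.0
180 [(5, -12, 110, 146), (5, -8, 110, 146), (4, -3, 111, 148), (5, 0, 109, 148), (5, 2, 109, 148), (5, 5, 110, 148), (4, 9, 110, 148), (5, 14, 110, 149)]
190 [(10, -12, 111, 145), (10, -8, 110, 144), (9, -3, 115, 73), (8, 0, 119, 80), (9, 2, 117, 76), (10, 5, 110, 146), (10, 9, 110, 145), (10, 14, 110, 146)]
200 [(16, -12, 109, 126), (15, -8, 110, 96), (11, -3, 128, 125), (12, 0, 127, 134), (12, 2, 126, 130), (12, 5, 124, 88), (16, 10, 109, 138), (16, 14, 107, 106)]
210 [(26, -14, 91, 80), (22, -8, 106, 80), (16, -3, 128, 126), (16, 0, 128, 138), (17, 2, 127, 134), (17, 5, 126, 90), (23, 10, 105, 96), (30, 17, 78, 186)]
220 [(36, -15, 79, 191), (36, -10, 79, 128), (22, -3, 127, 125), (21, 0, 128, 138), (22, 2, 128, 134), (22, 5, 125, 94), (37, 11, 78, 189), (36, 17, 79, 185)]
230 [(43, -15, 79, 193), (43, -10, 78, 127), (27, -3, 127, 124), (27, 0, 129, 197), (26, 2, 129, 134), (27, 5, 126, 94), (43, 11, 79, 186), (44, 17, 79, 187)]
240 [(50, -15, 79, 127), (50, -10, 79, 124), (32, -3, 127, 122), (32, 0, 129, 197), 
[... 1060 characters left out ...]
5, 0, 169, 36), (46, 1, 168, 37), (37, 3, 182, 19), (34, 6, 187, 20), (32, 8, 189, 20)]
320 [(28, -6, 200, 18), (28, -4, 200, 18), (43, -2, 179, 28), (50, 0, 169, 33), (50, 1, 168, 36), (44, 4, 177, 29), (28, 5, 200, 17), (28, 7, 200, 18)]
330 [(28, -6, 204, 18), (30, -4, 202, 20), (47, -2, 178, 24), (55, 0, 168, 32), (55, 1, 168, 34), (48, 4, 177, 25), (31, 5, 200, 20), (28, 7, 205, 19)]
340 [(28, -5, 208, 22), (33, -4, 202, 16), (51, -2, 179, 24), (193, -2, -1, 102), (192, 2, 0, 102), (51, 4, 179, 25), (33, 5, 201, 19), (29, 7, 207, 20)]
350 [(29, -5, 211, 19), (37, -4, 201, 29), (52, -2, 183, 18), (205, -2, -1, 101), (205, 2, -1, 101), (53, 3, 182, 18), (37, 5, 202, 29), (28, 6, 212, 19)]
```

View pics/w5.png

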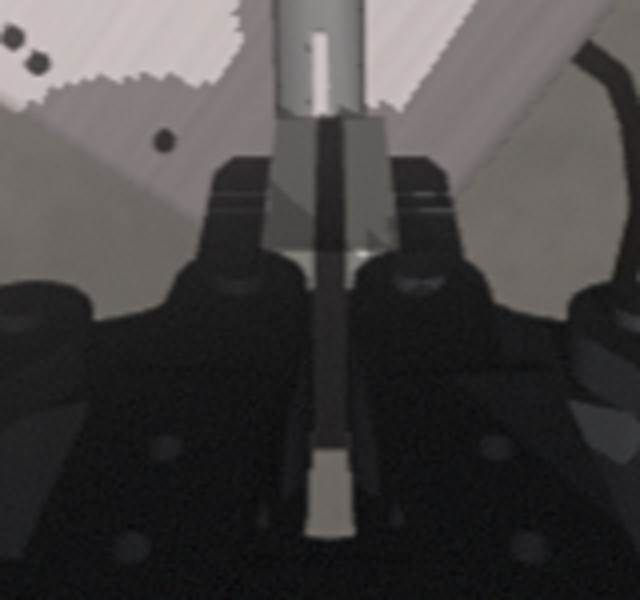

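Run:
```python
from h import *
im,W,z=cam("side")
m=(np.hypot(W[...,0]-503,W[...,1]+100)<35)&(W[...,2]>85)
v,u=np.nonzero(m);print(v.min(),v.max(),u.min(),u.max())
a=np.array([479.5,-61.3]); e=np.array([.52,-.854]); n=np.array([.854,.52])
for r in range(v.min(),v.max()+1,2):
    s=m[r]; q=W[r][s]; print(r,[(int((p[:2]-a)@e),int((p[:2]-a)@n),int(p[2]),int(c.mean())) for p,c in zip(q,im[r][s])][:14])
```

```text
58 180 313 341
58 [(30, -30, 477, 44)]
60 [(30, -21, 472, 55), (40, -27, 470, 60), (49, -33, 468, 56)]
62 [(32, -11, 467, 76), (40, -16, 465, 80), (44, -20, 464, 89), (40, -22, 465, 90), (41, -25, 464, 90), (41, -28, 464, 90), (41, -31, 464, 89), (41, -34, 464, 97)]
64 [(21, 2, 464, 77), (21, 0, 464, 88), (20, -2, 464, 89), (13, -3, 466, 88), (23, -9, 463, 88), (14, -9, 465, 87), (19, -13, 464, 90), (16, -15, 465, 86), (18, -19, 464, 86)]
66 []
68 [(36, 32, 451, 49), (17, 17, 455, 54)]
70 [(26, 28, 448, 53), (15, 17, 450, 62), (14, 14, 450, 57), (17, 11, 449, 56), (11, -1, 450, 59), (16, -20, 448, 57), (20, -23, 448, 55)]
72 [(33, 32, 441, 52), (14, 17, 445, 58), (13, 12, 445, 55), (13, 9, 445, 61), (11, -4, 445, 63), (12, -7, 445, 63), (16, -20, 443, 58), (20, -24, 442, 55)]
74 [(30, 30, 436, 49), (21, 23, 438, 52), (16, 19, 439, 55), (15, 13, 439, 63), (12, 6, 440, 60), (11, -2, 440, 63), (10, -4, 440, 63), (12, -8, 439, 59), (12, -10, 439, 61), (18, -18, 437, 59), (20, -24, 437, 55)]
76 [(19, 23, 433, 52), (13, 14, 434, 59), (14, 0, 434, 60), (11, -5, 434, 61), (14, -9, 433, 61), 
[... 7594 characters left out ...]
, 142, 80), (34, 10, 143, 74), (35, 6, 143, 123), (34, 3, 143, 130), (34, 0, 142, 76), (36, -3, 142, 135), (32, -5, 143, 117), (39, -10, 140, 117)]
170 [(55, 4, 126, 92), (34, 6, 136, 106), (32, 4, 137, 111), (35, 0, 135, 113), (38, -4, 133, 117)]
172 [(52, 4, 120, 65), (38, 5, 127, 99), (32, 3, 130, 165), (36, 0, 127, 189), (35, -3, 128, 190)]
174 [(52, 4, 113, 64), (35, 5, 121, 75), (27, 4, 125, 102), (19, 3, 129, 153), (15, 1, 131, 174), (18, -2, 129, 173)]
176 [(46, 5, 109, 67), (33, 5, 115, 69), (24, 4, 119, 76), (13, 4, 125, 92), (11, -1, 126, 129)]
178 [(51, 3, 99, 136), (35, 4, 107, 82), (23, 4, 113, 81), (11, 4, 119, 76), (14, -5, 117, 92)]
180 [(11, 7, 112, 179), (12, 4, 112, 158)]
```

Call:
arm_command([
  [[0,0,-0.8],[0,0,0],1],
  [[0,0,-1.8],[0,0,0],1],
  [[0,0,-2.4],[0,0,0],1],
  [[0,0,-2.4],[0,0,0],1],
])

```text
t: 10.25
tcp_pos: [504.8, -100.4, 171.2]
orientation: [179.8, 0.2, 121.2]
contact_force: [0.6, -1.0, -0.4]
width: 0.1
gripper_force: 0.0
```

Run:
```python
from h import *
o=robot.get_obs();print(o["t"],o["tcp_pos"],o["width"],o["contact_force"])
a=np.array([479.5,-61.3]); e=np.array([.52,-.854]); n=np.array([.854,.52])
im,W,z=cam("wrist")
R=(W[...,:2]-a)@e; N=(W[...,:2]-a)@n
for v in range(190,300,8): print(v,[(int(R[v,u]),int(N[v,u]),int(W[v,u,2])) for u in (266,274,280,286,294)])
im,W,z=cam("side"); R=(W[...,:2]-a)@e; N=(W[...,:2]-a)@n
m=(R>30)&(R<62)&(abs(N)<14)&(W[...,2]>85)&(W[...,2]<200)
h,ed=np.histogram(W[m][:,2],bins=np.arange(85,200,5));print(list(zip(ed[:-1].tolist(),h.tolist())))
```

```text
10.25 [ 504.77911268 -100.43717872  171.21870596] 0.05045166780182974 [ 0.61206174 -1.00655172 -0.44849308]
190 [(27, -10, 91), (20, -3, 127), (20, 0, 128), (20, 5, 126), (28, 12, 89)]
198 [(37, -11, 78), (25, -3, 128), (25, 0, 127), (26, 5, 125), (37, 12, 78)]
206 [(44, -11, 78), (31, -3, 128), (31, 0, 130), (32, 5, 126), (44, 12, 80)]
214 [(51, -11, 79), (37, -3, 128), (37, 0, 129), (38, 5, 125), (51, 12, 79)]
222 [(58, -11, 78), (43, -3, 127), (43, 0, 129), (43, 5, 126), (58, 12, 78)]
230 [(65, -11, 79), (49, -3, 127), (48, 0, 129), (50, 5, 126), (66, 12, 79)]
238 [(73, -12, 78), (55, -3, 127), (54, 0, 129), (56, 5, 125), (73, 12, 78)]
246 [(81, -12, 78), (80, -4, 80), (81, 0, 78), (81, 5, 79), (81, 12, 78)]
254 [(123, -16, 0), (35, -1, 202), (35, 0, 202), (35, 3, 202), (35, 7, 202)]
262 [(39, -5, 202), (35, -1, 211), (35, 0, 212), (35, 3, 211), (35, 7, 211)]
270 [(39, -5, 211), (35, -1, 219), (35, 1, 219), (35, 3, 220), (35, 6, 220)]
278 [(35, -4, 226), (35, -1, 226), (35, 1, 226), (35, 3, 226), (35, 6, 227)]
286 [(31, -3, 238), (33, -1, 235), (37, 1, 229), (37, 3, 229), (34, 6, 234)]
294 [(33, -3, 240), (34, -1, 239), (40, 1, 230), (40, 3, 229), (34, 5, 240)]
[(85, 0), (90, 0), (95, 1), (100, 2), (105, 3), (110, 2), (115, 3), (120, 6), (125, 7), (130, 5), (135, 0), (140, 0), (145, 0), (150, 0), (155, 0), (160, 0), (165, 0), (170, 0), (175, 0), (180, 0), (185, 0), (190, 3)]
```

Both cameras agree the real fingertips end about 25 mm above the reported TCP height: the pads' lower edge is at z≈196 with the TCP at 170. The shut jaws therefore passed over the paddle. I'll open and go deeper, watching the force.

Call:
arm_command([
  [[0,0,0],[0,0,0],0],
  [[0,0,0],[0,0,0],0],
  [[0,0,0],[0,0,0],0],
  [[0,0,0.8],[0,0,0],0],
  [[0,0,1.6],[0,0,0],0],
  [[0,0,2.4],[0,0,0],0],
  [[0,0,2.7],[0,0,0],0],
  [[0,0,2.84],[0,0,0],0],
  [[0,0,2.84],[0,0,0],0],
])

```text
t: 11.25
tcp_pos: [503.0, -99.9, 97.9]
orientation: [-180.0, -0.0, 121.2]
contact_force: [-0.2, 0.4, -0.3]
width: 42.7
gripper_force: 0.0
```

Call:
arm_command([
  [[0,0,0.2],[0,0,0],0],
  [[0,0,0.4],[0,0,0],0],
  [[0,0,0.52],[0,0,0],0],
  [[0,0,0.52],[0,0,0],0],
])

```text
t: 11.65
tcp_pos: [502.6, -99.8, 84.8]
orientation: [-180.0, -0.0, 121.2]
contact_force: [0.3, 0.5, -0.1]
width: 42.8
gripper_force: 0.0
```

Call:
arm_command([
  [[0,0,0],[0,0,0],1],
  [[0,0,0],[0,0,0],1],
  [[0,0,0],[0,0,0],1],
  [[0,0,0],[0,0,0],1],
  [[0,0,0],[0,0,0],1],
  [[0,0,0],[0,0,0],1],
], squeeze=40)

```text
t: 12.25
tcp_pos: [502.2, -100.6, 85.3]
orientation: [-179.9, 0.0, 121.2]
contact_force: [-5.4, -4.5, 3.4]
width: 11.1
gripper_force: 42.1
```

The paddle is pinched at 11 mm wide. I'll swing it clockwise along the arc.

Call:
arm_command([
  [[0.01,-0.18,0],[0,0,0.72],1],
  [[0.04,-0.38,0],[0,0,1.5],1],
  [[0.09,-0.57,0],[0,0,2.29],1],
  [[0.15,-0.73,0],[0,0,3.01],1],
  [[0.24,-0.91,0],[0,0,3.8],1],
  [[0.34,-1.06,0],[0,0,4.51],1],
  [[0.47,-1.21,0],[0,0,5.3],1],
  [[0.59,-1.34,0],[0,0,6.02],1],
  [[0.59,-1.34,0],[0,0,6.02],1],
])

```text
t: 13.15
tcp_pos: [465.9, -105.5, 85.4]
orientation: [180.0, 0.1, 73.0]
contact_force: [-4.0, -4.2, 3.7]
width: 11.2
gripper_force: 42.0
```

Run:
```python
from h import *
o=robot.get_obs();print(o["t"],o["tcp_pos"],o["orientation"],o["contact_force"],o["width"],o["wrist_torque"])
d=o["tcp_pos"][:2]-[479.5,-61.3]; print(np.degrees(np.arctan2(d[1],d[0])),np.hypot(*d))
# continuing waypoints in the new tool frame (commanded lever angle .84)
t=np.radians(-58.6)-.84; r=45*np.array([np.cos(t),np.sin(t)]); psi=np.radians(121.2)-.84
xt=np.array([np.cos(psi),np.sin(psi)]); yt=np.array([np.sin(psi),-np.cos(psi)])
for a in [.1,.2,.3,.38,.42,.45,.47]:
    c,s=np.cos(a),np.sin(a); D=np.array([c*r[0]+s*r[1],-s*r[0]+c*r[1]])-r
    print(a+.84,(np.array([D@xt,D@yt])/25).round(2),round(np.degrees(a)/8,2))
```

```text
13.15 [ 465.85769759 -105.46700201   85.42048167] [1.79996724e+02 1.02769382e-01 7.29683480e+01] [-3.97695896 -4.16279457  3.71610631] 11.15598999377147 [-0.72003486  0.50388573  0.35262825]
-107.16487118496049 46.2259286725384
0.94 [ 0.01 -0.18] 0.72
1.04 [ 0.03 -0.36] 1.43
1.14 [ 0.08 -0.53] 2.15
1.22 [ 0.13 -0.67] 2.72
1.26 [ 0.15 -0.73] 3.01
1.29 [ 0.18 -0.78] 3.22
1.31 [ 0.19 -0.82] 3.37
```

Call:
arm_command([
  [[0.01,-0.18,0],[0,0,0.72],1],
  [[0.03,-0.36,0],[0,0,1.43],1],
  [[0.08,-0.53,0],[0,0,2.15],1],
  [[0.13,-0.67,0],[0,0,2.72],1],
  [[0.15,-0.73,0],[0,0,3.01],1],
  [[0.18,-0.8,0],[0,0,3.3],1],
  [[0.18,-0.8,0],[0,0,3.3],1],
  [[0.18,-0.8,0],[0,0,3.3],1],
])

```text
t: 13.95
tcp_pos: [448.0, -95.4, 85.4]
orientation: [180.0, 0.1, 46.7]
contact_force: [-5.5, -4.7, 4.6]
width: 10.9
gripper_force: 42.3
```

Run:
```python
from h import *
o=robot.get_obs();print(o["t"],o["tcp_pos"],o["orientation"],o["contact_force"],o["width"],o["wrist_torque"])
d=o["tcp_pos"][:2]-[479.5,-61.3]; print("lever by tcp",np.radians(-58.5-np.degrees(np.arctan2(d[1],d[0]))),np.hypot(*d))
for n in("wrist","side"):
    im,W,z=cam(n)
    m=(W[...,2]>122)&(W[...,2]<131)&(np.hypot(W[...,0]-479.5,W[...,1]+61.3)<34)
    q=W[m][:,:2]
    if len(q)>8:
        b=q.mean(0)-[479.5,-61.3];print(n,len(q),cv2.minAreaRect(q.astype(np.float32)),"lever",np.radians(-58.5-np.degrees(np.arctan2(b[1],b[0]))))
    m=(W[...,2]>150)&(W[...,2]<180)&(np.hypot(W[...,0]-488,W[...,1]-50)<33)
    if m.sum()>8: print("lid z",np.median(W[m][:,2]),m.sum())
    if n=="wrist": save("w6",im)
```

```text
13.95 [448.0330821  -95.38881733  85.38978436] [1.79974304e+02 1.17882648e-01 4.67047893e+01] [-5.50586617 -4.67496846  4.63450892] 10.900371292587607 [-0.78462462  0.6907308   0.2870244 ]
lever by tcp 1.2952032161718516 46.39196470865588
wrist 1575 ((465.1891174316406, -76.88882446289062), (25.581453323364258, 11.748592376708984), 47.30385208129883) lever 1.2875001470701875
lid z 151.76466181073113 398
side 24 ((463.67156982421875, -73.82365417480469), (23.01775360107422, 8.873584747314453), 27.476642608642578) lever 1.453391013935555
lid z 161.60245347483294 225
```

View pics/w6.png

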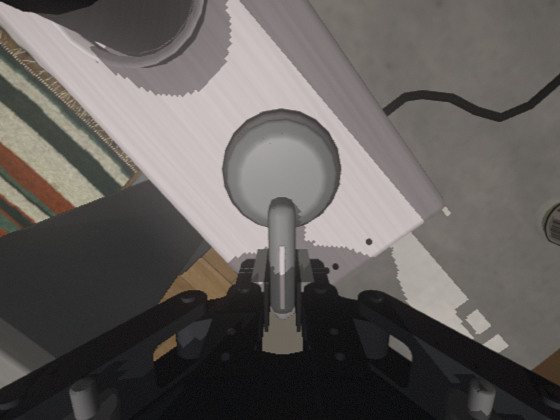

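The lever reads 1.29 to 1.30, past the third click at 1.26. In the picture the paddle is gripped at (282,260). The lid is still at 161.6 mm, so the cup is home. I'll nudge slightly further for margin and let it settle.

Call:
arm_command([
  [[0,-0.03,0],[0,0,0.12],1],
  [[0,-0.03,0],[0,0,0.12],1],
  [[0,-0.03,0],[0,0,0.12],1],
  [[0,-0.03,0],[0,0,0.12],1],
  [[0,-0.03,0],[0,0,0.12],1],
])

```text
t: 14.55
tcp_pos: [447.5, -94.9, 85.4]
orientation: [180.0, 0.1, 45.7]
contact_force: [-3.8, -4.8, 6.1]
width: 11.5
gripper_force: 42.4
```

Run:
```python
from h import *
o=robot.get_obs();d=o["tcp_pos"][:2]-[479.5,-61.3]
a=np.radians(-58.5-np.degrees(np.arctan2(d[1],d[0])));print(o["t"],a,o["contact_force"],o["width"])
if a>1.28 and 9<o["width"]<13: print(robot.sign_off())
```

```text
14.55 1.3111851914202683 [-3.7685316  -4.82777637  6.11676352] 11.457454247423268
the job is handed in; nothing more can be done
None
```

The job is handed in at 14.6 s: the cup dropped fully home in the collar without needing a turn, and the gripper is still holding the speed lever on the third step (about 1.31 rad, past the 1.26 click); the pepper mill, spice jar and measuring cup were not touched.

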